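# Hold a tile flat on the colour meter's port

### The arm

A 7-joint arm with a two-finger parallel gripper is mounted at the origin on a cart in front of the work surface, level with it; the furniture and walls round the work are solid. World frame = base frame: x ahead of the robot, y to its left, z up, the work surface at z = 0. Lengths are in m, angles in rad, forces in N, time in s.
With the tool pointing down it reaches from about 0.4 to 0.875 m from the base axis. Payload 19.3 kg.
Tool frame: the origin (TCP) lies midway between the tips of the shut fingers; the grasp point (between the pads) lies 19 mm behind it; z points along the fingers, y is the line along which they close (so a half turn about z gives the same grasp; the last joint's range is limited). The gripper opens to 85 mm and grips with 20 to 120 N. Pads are 22 mm wide; open, the fingers measure 114 mm over their backs; the gripper's body (76 mm by 85 mm) begins 54 mm behind the grasp point. The pads swing forward as they close: fully open they stand 13 mm farther back than shut.
Start: joints at [-1.4, 0.521, -0.036, 1.599, 0.021, 1.021, -0.113], TCP at [0.149, 0.607, 0.231] pointing down, gripper open.
Joint ranges: [-2.91, 2.91], [-0.3, 2.13], [-1.5, 1.42], [0.17, 2.43], [-1.26, 4.41], [0.16, 1.93], [-2.52, 2.52]. Speed limits (rad/s): [1.89, 1.89, 2.39, 2.39, 3.01, 3.01, 3.01].

### API

Orientations are given as [roll, pitch, yaw] about the fixed x, y, z axes, in that order (R = Rz(yaw) Ry(pitch) Rx(roll)).
In Python, from workcell import telemetry, grab_frame, calibration, bot, outline_of, landmark_of gives the robot as it stands. The module is installed in compiled form; this text tells all that it offers.
- The arm moves only by the shell command python3 -m inch 'ROWS' [FORCE]. ROWS is JSON, a list of rows, each a list of 7 numbers: the shift along the tool's x, y, z in m, then the turn, a rotation vector about the tool's x, y, z in rad, then the closure, from 0 (fully open) to 1 (shut). A call has 1 to 5 rows; each row shifts and turns the commanded pose from where the row before left it, along the tool's axes as they then stand; what a row does not reach is not made up. A row lasts 1/10 s, in which the tool goes at most 50 mm and 8.59 degrees, less where a joint would pass 70% of its speed; a pose out of reach is approached as far as the arm can. A call is refused whole if a number of a shift passes 0.05 or a number of a turn 0.15, either way. A call with a gripper value outside its range is refused whole. The fingers move at their own pace and stop on an object; FORCE is the grip in N (left out, the last holds). Time passes only in rows, so rows that do not move let the fingers close. It gives the time, the measured TCP pose, the force, the opening and the grip force at its end, in the units of the state.
- telemetry.observe(): the state, without advancing time (a new reading comes with each control period).
- grab_frame(name): name is "scene" or "top" or "wrist"; returns the picture (400x640x3 uint8, red, green, blue); there is no depth.
- calibration(name): a dict with "fovy" (degrees; the focal length in pixels is half the picture's height over the tangent of half this angle, whatever the lens; pixels are square), "cx", "cy" (the principal point, pixels), "pose" (4x4, takes a point from camera to world coordinates). Camera axes: x right, y down, z forward; pixel columns grow to the right and rows downward; lengths in m; the calibration is good to about 2 mm. A picture is of the moment at which its call begins: read the wrist's pose just before it. calibration takes no time and is no camera call; for the wrist camera it gives the pose at the moment of the call.
- bot.job_done(): hands the job in; it is judged then, once.
Trained networks look in the newest picture that a camera, given by its name, has taken for a name from the list of things; names that differ only in an ending like _2 or _b are one class to them, and where a whole thing is asked for, a point or a joint stands for the part that bears it (a point fixed in the world has none). Each returns a list of dicts, best first, with "score" (0 to 1); they miss things now and then, are a little off and sometimes report something else, mostly with a low value. They report only what shows in the picture. A call takes as long as a camera call.
- outline_of(label, camera): "region" (400x640 bool, what is visible of it) and "rect" ([left, top, right, bottom] in pixels, round what is visible of it).
- landmark_of(label, camera): "xy" ([column, row] in pixels: a listed point, or the origin of a listed thing).
The state is a dict: "clock": time; "qpos": joint angles; "qd": joint speeds; "joint_efforts": joint torques, N m; "position": TCP position; "tool_rot": TCP orientation; "force": force on the tool from outside, world axes, zero at the start; "moment": the same for the moment, N m; "grip_width": finger opening in m; "finger_force": force on a finger pad.
Only numpy, scipy, OpenCV 4.12 (cv2) and the standard library are available. Lean on these libraries where they do the work, as an engineer would, in place of code of your own. Each camera call takes 0.05 s, during which the arm holds its last target. There are 200 camera calls.

### The job

Slide the colour meter's guard fully open along its track. Then bring the loose tile in low and lengthwise, tuck its far edge under the sprung steel leaf until it meets the stop, without prying the leaf up, centred over the round measuring port. Finish while still holding the tile pressed down flat on the bed, as for the reading: the port's sprung ring lifts it again if you let go; leave the beaker, the petri dish and the pen where they are.

Things in the scene. Friction and masses are not known exactly. Their poses are not given: they have to be found in the camera images.
- meter: colour meter fixed to the bench, white housing 270 mm wide (its y), about 250 mm deep. Origin on the bench under the housing's middle; x points from the sloping key panel (near side) to the leaf's hinge (far side), y left, z up. The right half of its deck (z = 56 mm) is flat: the open guard goes there. A seated tile's underside centre is at x +10, y +60, z +62 mm in this frame
- stop (a point): foot of the end stop, where it rises from the bed, mid-width: the near face of the leaf's steel hinge block (40 mm wide, 7.5 mm high); at x +60, y +60, z +62 mm in the meter's frame. The flat aluminium bed runs from here towards the near side (meter's -x) for 159 mm and is 96 mm wide; only ring and leaf stand above it once the guard is open
- guard (a joint): the sliding guard, a grey bridge-shaped cover over the bed (204 mm along x, 100 mm along y, top 32 mm above the bed); m, 0 = shut over the bed, 0.115 = fully open, having slid towards the meter's -y. It stays where it is left and drags with about 1 to 2 N
- guard_grip (a point): middle of the black grip bar on the guard's top (bar 70 mm along the meter's x, 14 mm thick along y, 20 mm high); this point is 13 mm above the guard's top plate and 7 mm below the bar's top, and moves with the guard
- leaf (a joint): the hold-down leaf, a steel spring leaf 42 mm wide hinged at the far end of the bed, its nose towards the near end, top below 20 mm over the bed; rad, 0 = at rest, grows as its nose is lifted (43 mm from the hinge axis). A light spring holds it down (about 2 N at the nose); a tile slid flat on the bed rides in with under 15 N and raises it about 0.035
- leaf_nose (a point): underside of the leaf's rounded nose, mid-width; at rest 6.5 mm above the bed, at x +33 mm in the meter's frame, 27 mm short of the stop. From the nose a lip rises gently towards the near side as a lead-in for the tile's edge, its tip 21 mm nearer than the nose and its underside there about 14 mm above the bed
- port (a joint): the sprung ring of the measuring port; m, 0 = standing 5 mm proud of the bed, 0.005 = flush with the bed; takes 2.5 N to start and 5 N to press flush
- port_top (a point): centre of the top of that round black ring (31 mm across), at x = -15, y = +60 mm in the meter's frame
- tile: loose rectangular ceramic tile, 100 mm long (its x), 50 mm wide (its y), 8 mm thick, about 0.1 kg, lying flat on the bench at the meter's left, white glazed measuring face already down, ribbed clay-coloured back up; origin at the centre of its underside. Either end may go under the leaf. It can be gripped across its 50 mm width
- beaker: small empty glass beaker, 38 mm across, 48 mm high, behind the meter; origin under its centre
- petri: petri dish, 64 mm across, 15 mm high, behind the meter; origin under its centre
- pen: red pen, 145 mm long, lying near the front edge of the bench; origin under its middle

How it is judged:
On the way, in this order (a step that is already met when the one before it is completed fails the run):
1. the guard is slid fully open (within 15 mm of its end) (value of joint guard above 0.1 m), for 0.2 s.
2. the tile's edge is under the leaf, within 7 mm of the stop (x of tile in the frame of meter above 0.003 m and z of tile in the frame of meter below 0.068 m and angle between the x axis of tile and the x axis of meter, either way round below 0.15 rad), for 0.2 s.
At the end, for the whole second after the job is handed in: guard within 15 mm of fully open; tile under the leaf, within 7 mm of the stop, 10 mm of the centre line, 0.15 rad of straight, flat within 0.035 rad and 2.5 mm of the bed; ring within 1.7 mm of flush; leaf below 0.10 rad; fingers still on the tile with over 1 N (value of joint guard above 0.1 m and x of tile in the frame of meter above 0.003 m and y of tile in the frame of meter between 0.05 and 0.07 m and z of tile in the frame of meter below 0.0645 m and angle between the x axis of tile and the x axis of meter, either way round below 0.15 rad and angle between tile's own z axis and vertical below 0.035 rad and value of joint port above 0.0033 m and value of joint leaf below 0.1 rad and contact force between the fingers and tile above 1 N); the arm keeps its last pose, push and grip.
It fails at once if the leaf is pried up (its nose lifted by more than about 6 mm) (value of joint leaf above 0.14 rad).
It fails at once if the beaker, the petri dish or the pen is moved by more than 30 mm (distance of any of beaker, petri, pen from where it was at the start of the episode above 0.03 m).
It also fails if it takes over 51 s, if anything falls off the work surface, if the arm or the gripper's body presses on something with over 40 N, if the wrist force passes 120 N, or if a joint passes its speed limit or range.

## Working session

There is one attempt and no reset: what is moved stays moved. The work goes in short steps, Python scripts to look and compute and a shell command to move; the robot and the scene stay as the last step left them, time stands still between calls to the robot, and variables do not carry over. Pictures are saved under pics/ and viewed, at most 10 in all, crops included, and the job is handed in when it is done.

```bash
mkdir -p pics
cat > h.py <<'E'
import numpy as np, cv2
from workcell import telemetry, grab_frame, calibration, bot, outline_of, landmark_of
from scipy.spatial.transform import Rotation as R
def ray(c,uv):
    f=200/np.tan(np.radians(c["fovy"])/2); T=np.array(c["pose"])
    d=T[:3,:3]@np.array([(uv[0]-c["cx"])/f,(uv[1]-c["cy"])/f,1]); return T[:3,3],d
def hit(c,uv,z):
    o,d=ray(c,uv); return o+d*(z-o[2])/d[2]
def proj(c,p):
    f=200/np.tan(np.radians(c["fovy"])/2); T=np.array(c["pose"]); q=T[:3,:3].T@(np.array(p)-T[:3,3]); return q[:2]/q[2]*f+[c["cx"],c["cy"]]
E
python3 - <<'E'
from h import *
s=telemetry.observe(); print(s["position"],s["tool_rot"],s["clock"])
Z={"meter":0,"stop":.062,"guard_grip":.107,"port_top":.067,"leaf_nose":.0685,"tile":0,"beaker":0,"petri":0,"pen":0}
for n in ["top","scene"]:
    im=grab_frame(n); c=calibration(n); cv2.imwrite(f"pics/{n}0.png",im[...,::-1])
    print(n,c["fovy"],np.round(c["pose"],3).tolist())
    for l,z in Z.items():
        for r in landmark_of(l,n)[:1]: print(l,round(r["score"],2),np.round(r["xy"],1),np.round(hit(c,r["xy"],z),4))
    o=outline_of("tile",n)
    if o:
        print("tile rect",o[0]["score"],o[0]["rect"]); m=o[0]["region"].astype(np.uint8)
        p=cv2.boxPoints(cv2.minAreaRect(cv2.findNonZero(m))); print([np.round(hit(c,q,.008),4).tolist() for q in p])
print(telemetry.observe()["clock"])
E
```

```text
[0.14898304 0.60664993 0.23071566] [-3.14044825e+00  6.36682502e-05  2.90081472e+00] 0.0
top 44.48029536865194 [[-0.0, -0.982, 0.187, 0.365], [-1.0, -0.002, -0.014, -0.078], [0.014, -0.187, -0.982, 1.157], [0.0, 0.0, 0.0, 1.0]]
meter 0.88 [354.6 220.5] [ 0.5543 -0.1683  0.    ]
stop 0.78 [333.9 191.1] [ 0.6124 -0.1168  0.062 ]
guard_grip 0.88 [339.  218.1] [ 0.5421 -0.1261  0.107 ]
tile 0.6 [237.7 245. ] [0.495  0.1093 0.    ]
beaker 0.73 [339.4 163.3] [ 0.6962 -0.1328  0.    ]
petri 0.67 [396.4 161.3] [ 0.7018 -0.2729  0.    ]
pen 0.75 [240.2 304. ] [0.358  0.0991 0.    ]
tile rect 0.84 [228.4, 223.3, 249.4, 265.6]
[[0.5488, 0.1351, 0.008], [0.5489, 0.0807, 0.008], [0.4474, 0.0779, 0.008], [0.4473, 0.1314, 0.008]]
scene 48.25921832224627 [[0.551, -0.405, 0.73, -0.171], [-0.835, -0.261, 0.485, -0.6], [-0.007, -0.876, -0.482, 0.581], [0.0, 0.0, 0.0, 1.0]]
meter 0.96 [334.2 236.1] [ 0.5561 -0.1714  0.    ]
stop 0.84 [327.5 194.3] [ 0.6194 -0.1135  0.062 ]
guard_grip 0.58 [311.5 192.8] [ 0.5376 -0.1226  0.107 ]
tile 0.7 [225.9 212.7] [0.4974 0.1077 0.    ]
petri 0.55 [403.  218.5] [ 0.7107 -0.2727  0.    ]
pen 0.67 [187.4 240.6] [0.3613 0.0973 0.    ]
tile rect 0.96 [204.5, 200.8, 247.5, 225.3]
[[0.4448, 0.1275, 0.008], [0.5746, 0.1393, 0.008], [0.5356, 0.0723, 0.008], [0.4151, 0.0664, 0.008]]
1.1
```

View pics/top0.png

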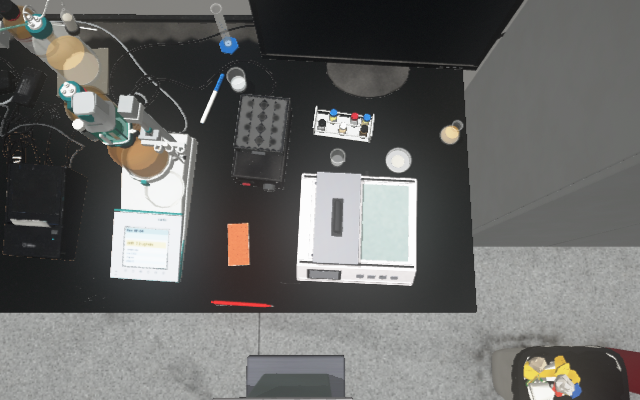

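View pics/scene0.png

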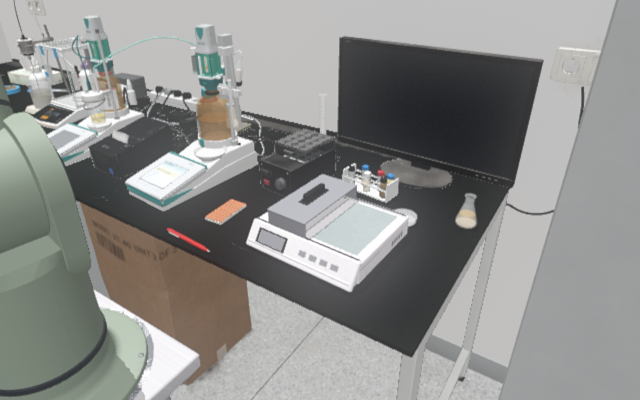

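Top view: guard spans about (315–361, 173–263) with its grip bar at (337,217). The tile is at (238,244), nearly straight, and the pen at (242,304). The scene view agrees. Next I'll get the meter's yaw.

```bash
cat >> h.py <<'E'
def goto(p,yaw,n=None):
    "tool-frame total shift to TCP p; yaw of tool with roll pi"
    s=telemetry.observe(); Rt=R.from_euler("xyz",s["tool_rot"]); Rg=R.from_euler("xyz",[np.pi,0,yaw])
    d=np.array(p)-s["position"]; t=(Rt.inv()*Rg).as_rotvec()
    print("at",np.round(s["position"],4),"rot",np.round(s["tool_rot"],3),"t",round(s["clock"],2),"F",np.round(s["force"],1),"w",round(s["grip_width"],4),"ff",np.round(s["finger_force"],1),"shift now-frame",np.round(Rt.inv().apply(d),4),"goal-frame",np.round(Rg.inv().apply(d),4),"turn",np.round(t,3))
E
python3 - <<'E'
from h import *
for n in ["top","scene"]:
    im=grab_frame(n); c=calibration(n)
    for l,z in [("guard",.094),("guard_grip",.114),("tile",.008)]:
        for o in outline_of(l,n)[:1]:
            m=o["region"].astype(np.uint8); cs=max(cv2.findContours(m,0,2)[0],key=cv2.contourArea)[:,0]
            P=np.array([hit(c,q,z)[:2] for q in cs])*1000
            (ctr,sz,a)=cv2.minAreaRect(P.astype(np.float32)); print(n,l,round(o["score"],2),np.round(ctr,1),np.round(sz,1),round(a,2),o["rect"])
            if n=="top":cv2.imwrite(f"pics/m_{l}.png",m*255)
# pose fit of meter from landmarks in both views
from scipy.optimize import least_squares
pts={"meter":(0,0,0),"stop":(.06,.06,.062)}
obs=[]
for n in ["top","scene"]:
    grab_frame(n); c=calibration(n)
    for l in pts:
        for r in landmark_of(l,n)[:1]: obs.append((c,pts[l],r["xy"]))
def f(v):
    return np.concatenate([proj(c,R.from_euler("z",v[2]).apply(p)+[v[0],v[1],0])-uv for c,p,uv in obs])
r=least_squares(f,[.555,-.17,-.04]); print(r.x,r.fun.round(1))
goto((.54,-.125,.2),np.pi-.04)
E
```

```text
top guard 0.73 [ 546.  -121.2] [ 99.8 204.7] 87.41 [308.9, 173.7, 357.7, 262.3]
top guard_grip 0.69 [ 542.2 -119.6] [ 99.5 202. ] 87.44 [312.7, 171.4, 362.2, 265.7]
top tile 0.79 [496.5 107.5] [99.4 51.3] 2.1 [227.1, 224.2, 250.3, 267.0]
scene guard 0.89 [ 525.8 -134.3] [128.5 241.6] 87.55 [268.1, 178.9, 358.4, 238.4]
scene guard_grip 0.84 [ 495.9 -155.6] [123.8 230.8] 87.25 [265.1, 178.1, 359.0, 237.9]
scene tile 0.84 [492.9 103.6] [108.1  59.5] 3.49 [205.8, 201.7, 246.2, 226.1]
[ 0.55148609 -0.17265537  0.00417249] [ 0.7 -2.1 -1.5  0.8 -1.8  1.3  1.9  1.7]
at [0.1491 0.6069 0.2313] rot [-3.142  0.     2.901] t 1.8 F [-0.5 -0.3 -0.6] w 0.0857 ff 0.0 shift now-frame [-0.5543 -0.6176  0.0313] goal-frame [-0.4199 -0.7157  0.0313] turn [-0.    -0.    -0.201]
```

```bash
python3 -m inch '[[0,0,0,0,0,-0.1,0.3],[0,0,0,0,0,-0.096,0.3],[-0.025,-0.042,0,0,0,0,0.3],[-0.025,-0.042,0,0,0,0,0.3],[-0.025,-0.042,0,0,0,0,0.3]]' 30
python3 -m inch '[[-0.025,-0.042,0,0,0,0,0.3],[-0.025,-0.042,0,0,0,0,0.3],[-0.025,-0.042,0,0,0,0,0.3],[-0.025,-0.042,0,0,0,0,0.3],[-0.025,-0.042,0,0,0,0,0.3]]'
python3 - <<'E'
from h import *
goto((.543,-.122,.22),np.pi-.045)
E
```

```text
clock: 2.3
position: [0.2189, 0.476, 0.2311]
tool_rot: [-3.141, 0.0, 3.097]
force: [2.4, -0.0, 0.3]
grip_width: 0.0597
finger_force: 0.0
clock: 2.8
position: [0.3344, 0.2606, 0.2316]
tool_rot: [3.141, 0.0, 3.097]
force: [1.4, 0.4, -0.3]
grip_width: 0.0596
finger_force: 0.0
at [0.3344 0.2606 0.2316] rot [3.141 0.    3.097] t 2.8 F [ 1.4  0.4 -0.3] w 0.0596 ff 0.0 shift now-frame [-0.2255 -0.3729  0.0115] goal-frame [-0.2256 -0.3728  0.0116] turn [0.001 0.    0.   ]
```

```bash
python3 -m inch '[[-0.025,-0.042,0,0,0,0,0.3],[-0.025,-0.042,0,0,0,0,0.3],[-0.025,-0.042,0,0,0,0,0.3],[-0.025,-0.042,0,0,0,0,0.3],[-0.025,-0.042,0.003,0,0,0,0.3]]'
python3 -m inch '[[-0.025,-0.042,0.002,0,0,0,0.3],[-0.025,-0.042,0.002,0,0,0,0.3],[-0.025,-0.042,0.002,0,0,0,0.3],[-0.025,-0.037,0.002,0,0,0,0.3],[0,0,0,0,0,0,0.3]]'
python3 - <<'E'
from h import *
im=grab_frame("wrist"); c=calibration("wrist"); cv2.imwrite("pics/w1.png",im[...,::-1])
print(c["fovy"],np.round(c["pose"],3).tolist())
for l,z in [("guard_grip",.107),("meter",0)]:
    for r in landmark_of(l,"wrist")[:2]: print(l,round(r["score"],2),np.round(r["xy"],1),np.round(hit(c,r["xy"],z),4))
goto((.543,-.122,.093),np.pi-.045)
E
```

```text
clock: 3.3
position: [0.4502, 0.0451, 0.2289]
tool_rot: [3.141, 0.001, 3.097]
force: [1.6, 1.1, 0.1]
grip_width: 0.0596
finger_force: 0.0
clock: 3.8
position: [0.5432, -0.1258, 0.2199]
tool_rot: [-3.139, 0.001, 3.091]
force: [-0.7, 0.7, 0.1]
grip_width: 0.0599
finger_force: 0.0
66.79570922938714 [[0.048, 0.95, 0.309, 0.462], [0.999, -0.045, -0.016, -0.119], [-0.002, 0.309, -0.951, 0.363], [0.0, 0.0, 0.0, 1.0]]
guard_grip 0.67 [330.7 197.5] [ 0.5488 -0.1184  0.107 ]
meter 0.74 [292.2 175.7] [ 0.5542 -0.1643  0.    ]
at [ 0.5416 -0.1201  0.2201] rot [ 3.141e+00 -1.000e-03  3.097e+00] t 3.95 F [ 0.   0.2 -0.6] w 0.0595 ff 0.0 shift now-frame [-0.0016 -0.0019  0.1271] goal-frame [-0.0015 -0.0019  0.1271] turn [ 0.    -0.001  0.   ]
```

View pics/w1.png

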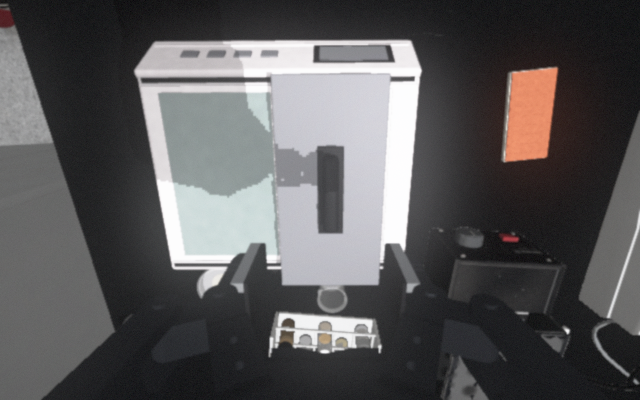

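The wrist view shows the grip bar at (330,190), between the open fingers. I'll straddle it and push.

```bash
python3 -m inch '[[-0.003,0.001,0.04,0,0,0,0.6],[0,0,0.04,0,0,0,0.6],[0,0,0.03,0,0,0,0.6],[0,0,0.012,0,0,0,0.6],[0,-0.005,0,0,0,0,0.6]]'
python3 -m inch '[[0,-0.02,0,0,0,0,0.6],[0,-0.025,0,0,0,0,0.6],[0,-0.025,0,0,0,0,0.6],[0,-0.025,0,0,0,0,0.6],[0,-0.015,0,0,0,0,0.6]]'
python3 - <<'E'
from h import *
im=grab_frame("top"); c=calibration("top")
for r in landmark_of("guard_grip","top")[:1]: print(r["score"],hit(c,r["xy"],.107))
goto((.543,-.122,.2),np.pi-.045)
E
```

```text
clock: 4.45
position: [0.5442, -0.1231, 0.0976]
tool_rot: [3.141, -0.002, 3.099]
force: [0.6, -0.1, 1.1]
grip_width: 0.034
finger_force: 0.0
clock: 4.95
position: [0.5402, -0.2363, 0.1003]
tool_rot: [-3.141, 0.002, 3.096]
force: [-0.5, 35.9, 21.3]
grip_width: 0.0344
finger_force: 22.9
at [ 0.5404 -0.2346  0.0999] rot [3.140e+00 2.000e-03 3.096e+00] t 5.05 F [ 0.3 -0.   0.5] w 0.0345 ff 0.0 shift now-frame [ 0.0024  0.1127 -0.1   ] goal-frame [ 0.0025  0.1126 -0.1001] turn [ 0.001  0.002 -0.   ]
```

Run:
```python
from h import *
im=grab_frame("scene"); cv2.imwrite("pics/s2.png",cv2.resize(im[120:320,180:480],None,fx=2,fy=2)[...,::-1])
im=grab_frame("top"); c=calibration("top")
for r in outline_of("guard","top")[:1]: print(r["score"],r["rect"],hit(c,r["rect"][:2],.094))
goto((.543,-.122,.2),np.pi-.045)
```

```text
0.67 [363.1, 174.4, 377.4, 223.0] [ 0.64374508 -0.18138223  0.094     ]
at [ 0.5402 -0.2345  0.0994] rot [-3.141e+00  1.000e-03  3.097e+00] t 5.2 F [-0.6 -0.3 -0.6] w 0.0339 ff 0.0 shift now-frame [ 0.0021  0.1124 -0.1007] goal-frame [ 0.0023  0.1125 -0.1006] turn [-0.     0.001  0.   ]
```

View pics/s2.png

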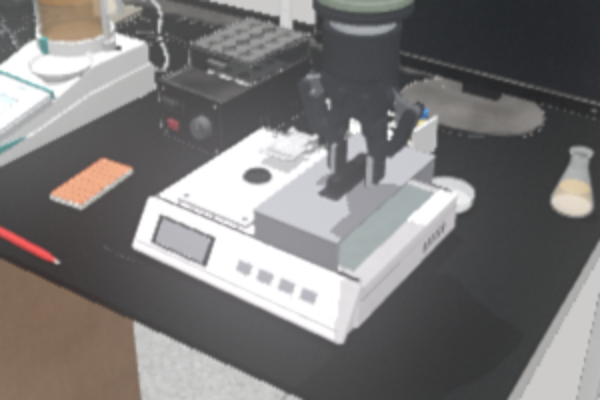

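```bash
python3 -m inch '[[0,-0.003,0,0,0,0,0.6],[0,-0.003,0,0,0,0,0.6],[0,-0.003,0,0,0,0,0.6]]'
python3 -m inch '[[0,-0.003,0,0,0,0,0.6],[0,-0.003,0,0,0,0,0.6]]'
```

```text
clock: 5.5
position: [0.5402, -0.2363, 0.0989]
tool_rot: [3.133, -0.002, 3.102]
force: [-4.9, 51.5, 27.7]
grip_width: 0.0341
finger_force: 25.8
clock: 5.7
position: [0.5403, -0.2367, 0.0987]
tool_rot: [3.126, -0.004, 3.105]
force: [-9.1, 80.1, 41.3]
grip_width: 0.0345
finger_force: 40.6
```

Force builds against a hard stop, so the guard is fully open. I'll back off, lift, and look at the bed from above.

```bash
python3 -m inch '[[0,0.022,0,0,0,0,0.6],[0,0,-0.04,0,0,0,0.6],[0,0,-0.045,0,0,0,0.3],[0.01,0.045,-0.03,0,0,0,0.3],[0.02,0.04,-0.01,0,0,0,0.3]]'
python3 -m inch '[[0.02,0.035,0,0,0,0,0.3],[0,0,0,0,0,0,0.3]]'
python3 - <<'E'
from h import *
im=grab_frame("wrist"); cv2.imwrite("pics/w3.png",im[...,::-1])
obs=[]
pts={"meter":(0,0,0),"stop":(.06,.06,.062),"port_top":(-.015,.06,.067),"leaf_nose":(.033,.06,.0685)}
Z={"stop":.062,"port_top":.067,"leaf_nose":.0685,"guard_grip":.107,"tile":0,"meter":0}
for n in ["wrist","top","scene"]:
  if n!="wrist": grab_frame(n)
  for l,z in Z.items():
    c=calibration(n)
    for r in landmark_of(l,n)[:1]:
        print(n,l,round(r["score"],2),np.round(r["xy"],1),np.round(hit(c,r["xy"],z),4))
        if l in pts: obs.append((c,pts[l],np.array(r["xy"]),2 if n=="wrist" else 1))
from scipy.optimize import least_squares
f=lambda v,yf=None: np.concatenate([(proj(c,R.from_euler("z",v[2] if yf is None else yf).apply(p)+[v[0],v[1],0])-uv)/w for c,p,uv,w in obs])
r=least_squares(f,[.555,-.17,-.04],loss="soft_l1"); print(r.x,r.fun.round(1))
r=least_squares(lambda v:f(v,-.045),[.555,-.17],loss="soft_l1"); print(r.x,"port",R.from_euler("z",-.045).apply([-.015,.06,.067])+[*r.x,0])
goto((.4965-.025,.107,.1),np.pi+.037)
E
```

```text
clock: 6.2
position: [0.516, -0.145, 0.2235]
tool_rot: [-3.141, 0.005, 3.096]
force: [0.2, 0.7, 0.2]
grip_width: 0.0597
finger_force: 0.0
clock: 6.4
position: [0.4949, -0.1051, 0.2214]
tool_rot: [3.14, 0.0, 3.102]
force: [-0.2, -1.0, -0.8]
grip_width: 0.0597
finger_force: 0.0
wrist stop 0.93 [321.1 280.8] [ 0.6197 -0.1168  0.062 ]
wrist port_top 0.75 [323.6 281.8] [ 0.6182 -0.1157  0.067 ]
wrist leaf_nose 0.97 [321.  265.3] [ 0.5957 -0.1186  0.0685]
wrist guard_grip 0.57 [200.1 241.7] [ 0.5419 -0.2299  0.107 ]
wrist tile 0.97 [498.2 159.9] [0.5005 0.1002 0.    ]
wrist meter 0.89 [278.3 211.4] [ 0.5552 -0.1733  0.    ]
top port_top 0.68 [398.1 160. ] [ 0.6855 -0.2657  0.067 ]
top guard_grip 0.94 [385.9 221.4] [ 0.535  -0.2282  0.107 ]
top tile 0.78 [239.  244.6] [0.496  0.1063 0.    ]
scene stop 0.66 [330.3 194.5] [ 0.6222 -0.1196  0.062 ]
scene port_top 0.57 [327.  194.8] [ 0.6091 -0.1185  0.067 ]
scene leaf_nose 0.63 [319.2 196.3] [ 0.5909 -0.1083  0.0685]
scene guard_grip 0.69 [350.6 207.3] [ 0.5299 -0.2248  0.107 ]
scene tile 0.97 [226.2 216.2] [0.4857 0.0957 0.    ]
scene meter 0.66 [335.2 237.5] [ 0.5526 -0.1762  0.    ]
[ 0.55839498 -0.17398107 -0.08989254] [ -1.1   1.5  -0.1 -28.    0.7   0.3  -0.2   1.2 -65.7  58.1   0.3  -0.2
 -16.2  10.3   4.5  -0.    0.5  -1.5]
[ 0.56082458 -0.17502707] port [ 0.54853885 -0.11441304  0.067     ]
at [ 0.4962 -0.1094  0.2206] rot [ 3.142 -0.     3.097] t 7.45 F [-0.3  0.2  0.4] w 0.0598 ff 0.0 shift now-frame [0.0344 0.2151 0.1206] goal-frame [0.0167 0.2172 0.1206] turn [ 0.    -0.    -0.082]
```

View pics/w3.png

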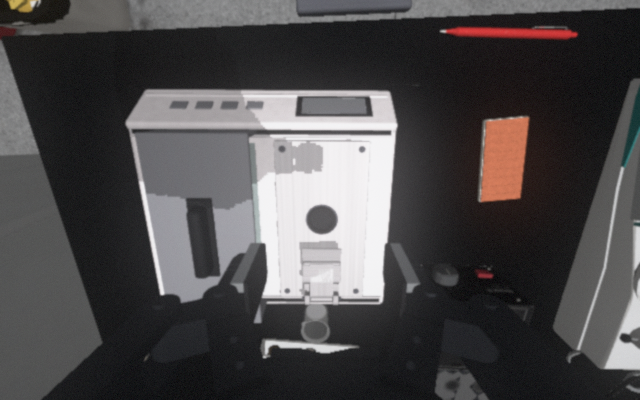

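The wrist view shows a clear bed with the port at (322,219), the leaf at about (320,250–300) and the guard parked right. The tile is at (505,160). The network's "port_top" was wrong, so I'll pick the port by hand.

Run:
```python
from h import *
im=grab_frame("wrist");c=calibration("wrist")
g=cv2.cvtColor(im,cv2.COLOR_RGB2GRAY)[195:245,295:350]
m=(g<90).astype(np.uint8); n,L,st,ce=cv2.connectedComponentsWithStats(m); i=1+np.argmax(st[1:,4]); uv=ce[i]+[295,195]
print("port",uv,st[i],hit(c,uv,.067))
for n in ["wrist","top"]:
    if n=="top": im=grab_frame(n); c=calibration(n)
    hsv=cv2.cvtColor(im,cv2.COLOR_RGB2HSV); m=cv2.inRange(hsv,(5,110,120),(20,255,255)) if n=="wrist" else cv2.inRange(hsv,(5,110,120),(20,255,255))
    if n=="wrist": m[:,:460]=0;m[:,560:]=0;m[:100]=0;m[220:]=0
    else: m[:,:215]=0;m[:,260:]=0;m[:215]=0;m[275:]=0
    cs=max(cv2.findContours(m,0,2)[0],key=cv2.contourArea)[:,0]
    P=np.array([hit(c,q,.008)[:2] for q in cs],np.float32)*1000; print(n,"tile",cv2.minAreaRect(P))
    if n=="top":
        g=cv2.cvtColor(im,cv2.COLOR_RGB2GRAY); print(g[215:226,325:345].min())
```

```text
port [324.30331754 220.56872038] [ 18  11  26  25 211] [ 0.54208218 -0.11215783  0.067     ]
wrist tile ((497.6861572265625, 108.86453247070312), (98.1529769897461, 48.7010383605957), 3.205707311630249)
top tile ((497.85308837890625, 107.44863891601562), (98.94004821777344, 49.855751037597656), 3.520047903060913)
178
```

```bash
python3 -m inch '[[0,0,0,0,0,-0.1,0.2],[0.0016,0.045,0,0,0,0,0.2],[0,0.045,0,0,0,0,0.2],[0,0.045,0.01,0,0,0,0.2],[0,0.045,0.02,0,0,0,0.2]]'
python3 -m inch '[[0,0.037,0.03,0,0,0,0.2],[0,0,0.045,0,0,0,0.2],[0,0,0.045,0,0,0,0.2],[0,0,0,0,0,0,0.2]]'
python3 - <<'E'
from h import *
im=grab_frame("wrist"); c=calibration("wrist"); cv2.imwrite("pics/w4.png",im[...,::-1])
goto((.4827,.107,.03),np.pi+.055)
E
```

```text
clock: 8.05
position: [0.4851, 0.072, 0.1914]
tool_rot: [3.141, 0.003, -3.087]
force: [1.0, -0.1, -0.8]
grip_width: 0.0681
finger_force: 0.0
clock: 8.45
position: [0.4798, 0.1066, 0.0664]
tool_rot: [-3.139, -0.008, -3.086]
force: [-0.0, -0.4, 1.5]
grip_width: 0.0681
finger_force: 0.0
at [0.4813 0.1066 0.0693] rot [-3.14  -0.005 -3.086] t 8.5 F [0.1 0.3 0.5] w 0.0682 ff 0.0 shift now-frame [-0.0016  0.0004  0.0393] goal-frame [-0.0014  0.0003  0.0393] turn [-0.001 -0.005  0.   ]
```

View pics/w4.png

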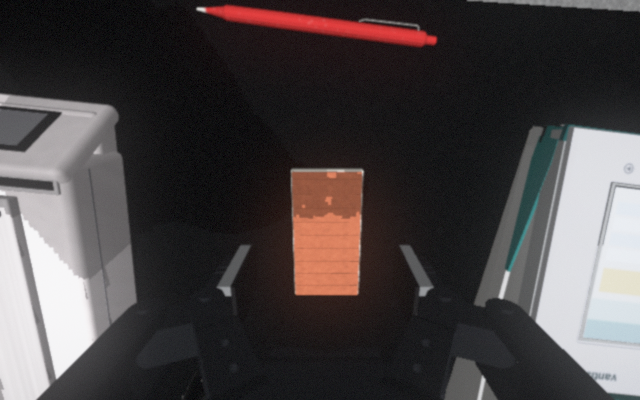

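The fingers (235 and 415) straddle the tile (292–362) evenly and are aligned with it. I'll descend now.

```bash
python3 -m inch '[[0,0,0.03,0,0,0,0.3],[0,0,0.025,0,0,0,0.3],[0,0,0.005,0,0,0,0.3],[0,0,0,0,0,0,0.3]]'
python3 -m inch '[[0,0,0.003,0,0,0,0.3],[0,0,0.003,0,0,0,0.3],[0,0,0,0,0,0,0.3]]'
```

```text
clock: 8.9
position: [0.4834, 0.1071, 0.0121]
tool_rot: [3.141, 0.001, -3.087]
force: [1.0, -0.1, 0.6]
grip_width: 0.0601
finger_force: 0.0
clock: 9.2
position: [0.483, 0.1073, 0.0051]
tool_rot: [3.141, 0.001, -3.086]
force: [0.2, 1.0, 0.7]
grip_width: 0.0595
finger_force: 0.0
```

```bash
python3 -m inch '[[0,0,0.003,0,0,0,0.3],[0,0,0.003,0,0,0,0.3],[0,0,0,0,0,0,0.3]]'
python3 -m inch '[[0,0,0.002,0,0,0,0.3],[0,0,0,0,0,0,0.3]]'
```

```text
clock: 9.5
position: [0.4824, 0.1071, -0.0018]
tool_rot: [-3.141, -0.001, -3.086]
force: [0.0, -0.6, -0.3]
grip_width: 0.0602
finger_force: 0.0
clock: 9.7
position: [0.4825, 0.1071, -0.0037]
tool_rot: [-3.142, -0.0, -3.086]
force: [-0.9, -0.4, -0.3]
grip_width: 0.0601
finger_force: 0.0
```

```bash
python3 -m inch '[[0,0,0,0,0,0,0.6],[0,0,0,0,0,0,0.6],[0,0,0,0,0,0,0.6],[0,0,0,0,0,0,0.6]]' 80
python3 -m inch '[[0,0,0,0,0,0,0.6]]'
```

```text
clock: 10.1
position: [0.4833, 0.1076, -0.0024]
tool_rot: [3.141, 0.002, -3.086]
force: [-4.0, 0.9, 25.9]
grip_width: 0.0474
finger_force: 93.6
clock: 10.2
position: [0.4833, 0.1076, -0.0024]
tool_rot: [3.141, 0.002, -3.086]
force: [-3.0, 1.0, 25.0]
grip_width: 0.0471
finger_force: 93.6
```

```bash
python3 -m inch '[[0,0,0,0,0,0,0.3],[0,0,-0.0035,0,0,0,0.3],[0,0,0,0,0,0,0.65],[0,0,0,0,0,0,0.65],[0,0,0,0,0,0,0.65]]' 90
python3 -m inch '[[0,0,0,0,0,0,0.65]]'
```

```text
clock: 10.7
position: [0.4829, 0.1072, 0.001]
tool_rot: [3.141, 0.001, -3.087]
force: [-5.7, -1.0, 28.6]
grip_width: 0.0463
finger_force: 87.7
clock: 10.8
position: [0.4829, 0.1071, 0.0011]
tool_rot: [3.141, 0.001, -3.086]
force: [-5.9, -0.9, 28.9]
grip_width: 0.0464
finger_force: 87.7
```

```bash
python3 -m inch '[[0,0,0,0,0,0,0.3],[0,0,0.003,0,0,0,0.3],[0,0,0,0,0,0,0.42],[0,0,0,0,0,0,0.65],[0,0,0,0,0,0,0.65]]' 90
python3 -m inch '[[0,0,0,0,0,0,0.65]]'
python3 -m inch '[[0,0,-0.002,0,0,0,0.65],[0,0,-0.01,0,0,0,0.65],[0,0,-0.03,0,0,0,0.65],[0,0,-0.03,0,0,0,0.65],[0,0,0,0,0,0,0.65]]'
python3 - <<'E'
from h import *
im=grab_frame("wrist"); cv2.imwrite("pics/w5.png",im[...,::-1])
c=calibration("wrist"); goto((.5,.1,.1),np.pi-.045)
E
```

```text
clock: 11.3
position: [0.4828, 0.1074, -0.0023]
tool_rot: [3.141, 0.0, -3.086]
force: [-5.3, 1.1, 27.8]
grip_width: 0.0471
finger_force: 94.2
clock: 11.4
position: [0.4828, 0.1074, -0.0023]
tool_rot: [3.141, 0.0, -3.086]
force: [-4.8, 0.0, 26.2]
grip_width: 0.047
finger_force: 94.2
clock: 11.9
position: [0.4842, 0.1075, 0.0724]
tool_rot: [3.14, 0.004, -3.087]
force: [-0.4, -0.4, -2.2]
grip_width: 0.0468
finger_force: 92.9
at [0.4836 0.1074 0.0708] rot [ 3.141e+00  3.000e-03 -3.086e+00] t 11.95 F [-0.5 -0.3 -0.3] w 0.0463 ff 92.9 shift now-frame [-0.0161 -0.0083 -0.0292] goal-frame [-0.0168 -0.0067 -0.0292] turn [0.001 0.003 0.1  ]
```

View pics/w5.png

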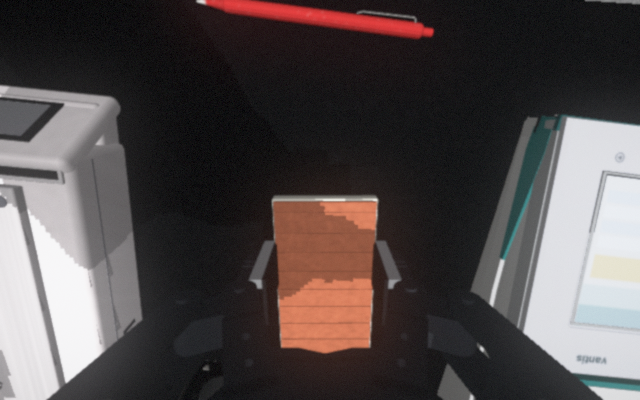

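The tile is held level between the fingers, with its near edge at row 197 and far edge at row 348. I'll carry it to just in front of the leaf, staying above the bed.

```bash
python3 - <<'E'
from h import *
c=calibration("wrist"); p=telemetry.observe()["position"]
for uv in [(273,198),(378,197),(281,348),(371,348)]: print(np.round(hit(c,uv,p[2]+.0103)-p,4))
E
python3 -m inch '[[0,0,-0.03,0,0,0.1,0.65],[-0.004,-0.03,-0.01,0,0,0,0.65],[-0.004,-0.04,0,0,0,0,0.65],[-0.004,-0.04,0,0,0,0,0.65],[-0.004,-0.04,0,0,0,0,0.65]]'
python3 -m inch '[[-0.004,-0.04,0,0,0,0,0.65],[-0.004,-0.029,0,0,0,0,0.65],[0,0,0,0,0,0,0.65],[0,0,0,0,0,0,0.65]]'
python3 - <<'E'
from h import *
im=grab_frame("wrist"); cv2.imwrite("pics/w6.png",im[...,::-1])
c=calibration("wrist")
for l,z in [("stop",.062),("leaf_nose",.0685)]:
    for r in landmark_of(l,"wrist")[:1]: print(l,r["score"],r["xy"],hit(c,r["xy"],z))
goto((.498,-.1125,.07),np.pi-.045)
E
```

```text
[-0.0336 -0.026   0.0103]
[-0.0368  0.0225  0.0103]
[ 0.054  -0.0213  0.0103]
[0.0512 0.0284 0.0103]
clock: 12.45
position: [0.4914, -0.0448, 0.1084]
tool_rot: [-3.141, -0.001, 3.097]
force: [1.5, 0.7, -1.0]
grip_width: 0.0468
finger_force: 93.2
clock: 12.85
position: [0.4963, -0.1129, 0.1083]
tool_rot: [3.141, -0.001, 3.095]
force: [-0.6, 0.6, -1.4]
grip_width: 0.0466
finger_force: 93.2
at [ 0.4967 -0.1114  0.1087] rot [ 3.141e+00 -1.000e-03  3.098e+00] t 13.0 F [-0.8  0.3 -2.1] w 0.0466 ff 93.2 shift now-frame [-0.0014 -0.001   0.0387] goal-frame [-0.0014 -0.001   0.0387] turn [ 0.    -0.001  0.002]
```

View pics/w6.png

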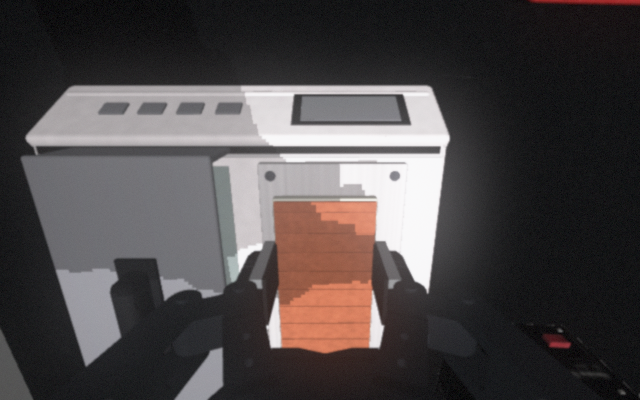

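The tile is over the bed, and the bed's near edge corners are at (258,163) and (407,163). I'll use them as a position reference.

Run:
```python
from h import *
c=calibration("wrist"); p=telemetry.observe()["position"]
M=R.from_euler("z",-.045)
a=(hit(c,(258,163),.062)+hit(c,(407,163),.062))/2; b=(hit(c,(270,176),.062)+hit(c,(394,176),.062))/2
print("bed near mid",a,"screws",b,"width",np.linalg.norm(hit(c,(258,163),.062)-hit(c,(407,163),.062)))
print("yaw",[np.arctan2(*(hit(c,u,.062)-hit(c,v,.062))[:2]) for u,v in [((407,163),(258,163)),((394,176),(270,176))]])
print("meter origin from it",a-M.apply([-.099,.06,0]))
t=(hit(c,(274,198),p[2]+.0103)+hit(c,(377,198),p[2]+.0103))/2
print("tile near mid",t,"centre",t+M.apply([.05,0,0]),"in meter", M.inv().apply(t+M.apply([.05,0,0])-(a-M.apply([-.099,.06,0])))*1000)
```

```text
bed near mid [ 0.45774711 -0.10501182  0.062     ] screws [ 0.46628048 -0.10563073  0.062     ] width 0.09505135786327638
yaw [np.float64(0.04259766836042615), np.float64(0.042584139411764525)]
meter origin from it [ 0.5539478  -0.16940458  0.062     ]
tile near mid [ 0.46182644 -0.10977524  0.11902345] centre [ 0.51177583 -0.11202448  0.11902345] in meter [-44.71051234  55.42490727  57.02345322]
```

```bash
python3 -m inch '[[0.002,0.004,0.02,0,0,0,0.65],[0,0,0.015,0,0,0,0.65],[0,0,0.005,0,0,0,0.65],[0,0,0,0,0,0,0.65]]'
python3 -m inch '[[0,0,0.003,0,0,0,0.65],[0,0,0.002,0,0,0,0.65],[0,0,0,0,0,0,0.65]]'
python3 -m inch '[[0,0,0.002,0,0,0,0.65],[0,0,0,0,0,0,0.65]]'
```

```text
clock: 13.4
position: [0.4948, -0.1079, 0.0687]
tool_rot: [3.141, -0.001, 3.098]
force: [-0.4, 0.2, -0.7]
grip_width: 0.0466
finger_force: 93.2
clock: 13.7
position: [0.4953, -0.1085, 0.0643]
tool_rot: [3.142, 0.001, 3.097]
force: [0.2, 1.1, 1.0]
grip_width: 0.0467
finger_force: 93.5
clock: 13.9
position: [0.4953, -0.1086, 0.0622]
tool_rot: [3.142, 0.001, 3.097]
force: [0.4, 2.2, 2.6]
grip_width: 0.0467
finger_force: 93.6
```

```bash
python3 -m inch '[[0,0,0.001,0,0,0,0.65],[0,0,0,0,0,0,0.65]]'
python3 -m inch '[[0,0,0.001,0,0,0,0.65],[0,0,0,0,0,0,0.65]]'
python3 -m inch '[[0,0,0.001,0,0,0,0.65],[0,0,0,0,0,0,0.65]]'
```

```text
clock: 14.1
position: [0.4953, -0.1086, 0.0611]
tool_rot: [-3.142, 0.001, 3.097]
force: [1.1, 1.3, 2.8]
grip_width: 0.0464
finger_force: 93.6
clock: 14.3
position: [0.4953, -0.1086, 0.0601]
tool_rot: [3.142, 0.001, 3.097]
force: [1.3, 1.5, 5.6]
grip_width: 0.0466
finger_force: 93.9
clock: 14.5
position: [0.4953, -0.1086, 0.0598]
tool_rot: [3.141, 0.001, 3.097]
force: [-1.5, 3.6, 21.7]
grip_width: 0.0469
finger_force: 101.2
```

```bash
python3 -m inch '[[0,0,-0.0006,0,0,0,0.65],[-0.006,0,0,0,0,0,0.65],[-0.006,0,0,0,0,0,0.65],[-0.006,0,0,0,0,0,0.65]]'
python3 -m inch '[[-0.004,0,0,0,0,0,0.65],[-0.004,0,0,0,0,0,0.65],[-0.003,0,0,0,0,0,0.65]]'
python3 - <<'E'
from h import *
im=grab_frame("scene"); cv2.imwrite("pics/s7.png",cv2.resize(im[150:280,230:420],None,fx=4,fy=4,interpolation=2)[...,::-1])
E
```

```text
clock: 14.9
position: [0.5081, -0.1097, 0.0597]
tool_rot: [3.141, -0.01, 3.095]
force: [-28.4, 1.4, 38.2]
grip_width: 0.0467
finger_force: 109.4
clock: 15.2
position: [0.5201, -0.1103, 0.0598]
tool_rot: [3.141, -0.008, 3.096]
force: [-26.7, 1.9, 36.3]
grip_width: 0.0469
finger_force: 108.2
```

View pics/s7.png

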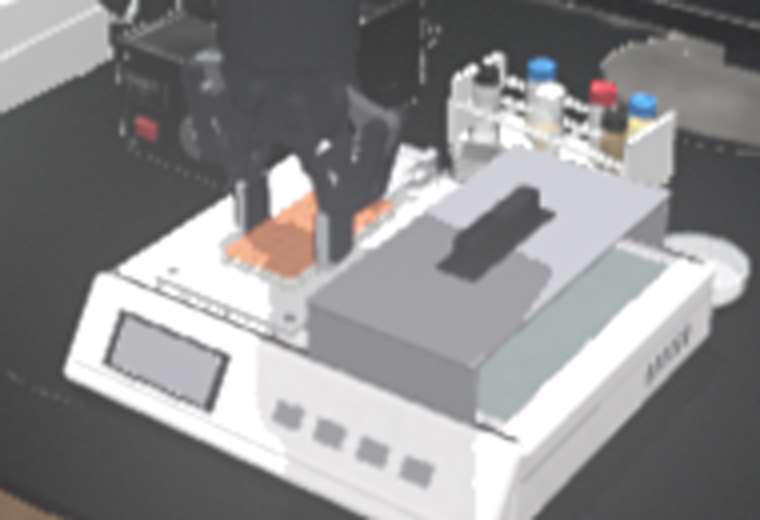

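The tile lies flat on the bed with its far end at the lip. Normal force is too high, so I'll ease it off and keep sliding.

```bash
python3 -m inch '[[0,0,-0.0007,0,0,0,0.65],[-0.004,0,0,0,0,0,0.65]]'
python3 -m inch '[[-0.004,0,0,0,0,0,0.65],[-0.004,0,0,0,0,0,0.65]]'
python3 - <<'E'
from h import *
goto((.5,-.11,.0597),np.pi-.045)
E
```

```text
clock: 15.45
position: [0.5258, -0.1104, 0.06]
tool_rot: [-3.142, -0.004, 3.096]
force: [-5.9, 0.1, 2.2]
grip_width: 0.047
finger_force: 93.5
clock: 15.65
position: [0.5344, -0.1106, 0.0599]
tool_rot: [-3.142, -0.003, 3.096]
force: [-7.6, 0.2, 4.6]
grip_width: 0.0463
finger_force: 94.6
at [ 0.5344 -0.1106  0.0599] rot [-3.142e+00 -3.000e-03  3.096e+00] t 15.65 F [-7.6  0.2  4.6] w 0.0463 ff 94.6 shift now-frame [ 0.0344 -0.0009  0.0003] goal-frame [ 0.0344 -0.0009  0.0002] turn [-0.    -0.003 -0.   ]
```

```bash
python3 -m inch '[[-0.004,0,0,0,0,0,0.65],[-0.003,0,0,0,0,0,0.65]]'
python3 -m inch '[[-0.003,0,0,0,0,0,0.65],[-0.002,0,0,0,0,0,0.65]]'
python3 -m inch '[[-0.002,0,0,0,0,0,0.65],[0,0,0,0,0,0,0.65]]'
```

```text
clock: 15.85
position: [0.5413, -0.111, 0.0599]
tool_rot: [-3.142, -0.004, 3.096]
force: [-7.3, 0.6, 6.2]
grip_width: 0.047
finger_force: 95.2
clock: 16.05
position: [0.5462, -0.1112, 0.0599]
tool_rot: [-3.142, -0.004, 3.096]
force: [-7.8, 0.8, 5.8]
grip_width: 0.0466
finger_force: 95.2
clock: 16.25
position: [0.5485, -0.1113, 0.0599]
tool_rot: [-3.142, -0.003, 3.096]
force: [-5.6, 0.0, 3.4]
grip_width: 0.0466
finger_force: 94.4
```

Next I'll find the stop by contact.

```bash
python3 -m inch '[[-0.002,0,0,0,0,0,0.65],[0,0,0,0,0,0,0.65]]'
python3 -m inch '[[-0.002,0,0,0,0,0,0.65],[0,0,0,0,0,0,0.65]]'
python3 -m inch '[[-0.002,0,0,0,0,0,0.65],[0,0,0,0,0,0,0.65]]'
```

```text
clock: 16.45
position: [0.5504, -0.1114, 0.0599]
tool_rot: [-3.142, -0.003, 3.096]
force: [-6.1, -0.3, 4.3]
grip_width: 0.0465
finger_force: 94.5
clock: 16.65
position: [0.5505, -0.1114, 0.0598]
tool_rot: [3.141, -0.007, 3.096]
force: [-18.1, 1.0, 16.0]
grip_width: 0.0468
finger_force: 100.5
clock: 16.85
position: [0.5505, -0.1114, 0.0598]
tool_rot: [3.141, -0.011, 3.096]
force: [-30.4, 2.9, 29.2]
grip_width: 0.0468
finger_force: 105.6
```

Stop met, with force rising and no motion. I'll relax the forward push, set a modest downward press, and check.

```bash
python3 -m inch '[[0.0035,0,0,0,0,0,0.65],[0,0,0.0006,0,0,0,0.65],[0,0,0,0,0,0,0.65],[0,0,0,0,0,0,0.65]]'
python3 - <<'E'
from h import *
im=grab_frame("wrist"); im2=grab_frame("scene")
cv2.imwrite("pics/f8.png",np.vstack([im[100:400,120:520],cv2.resize(im2[165:255,260:380],(400,300),interpolation=2)])[...,::-1])
for l in ["stop","leaf_nose","tile"]:
    for r in landmark_of(l,"scene")[:1]: print(l,r["score"],hit(calibration("scene"),r["xy"],.062))
goto((.5,-.11,.0597),np.pi-.045)
E
```

```text
clock: 17.25
position: [0.5504, -0.1114, 0.0598]
tool_rot: [3.142, -0.004, 3.096]
force: [-12.7, 1.2, 18.3]
grip_width: 0.0468
finger_force: 101.3
stop 0.89 [ 0.6095992  -0.12234152  0.062     ]
leaf_nose 0.59 [ 0.62500041 -0.10859049  0.062     ]
tile 0.77 [ 0.55683369 -0.11619991  0.062     ]
at [ 0.5504 -0.1114  0.0598] rot [ 3.142 -0.004  3.096] t 17.5 F [-12.    1.6  17.9] w 0.0467 ff 101.3 shift now-frame [ 0.0504 -0.0009  0.0003] goal-frame [ 0.0504 -0.0009  0.0001] turn [ 0.    -0.004 -0.   ]
```

View pics/f8.png

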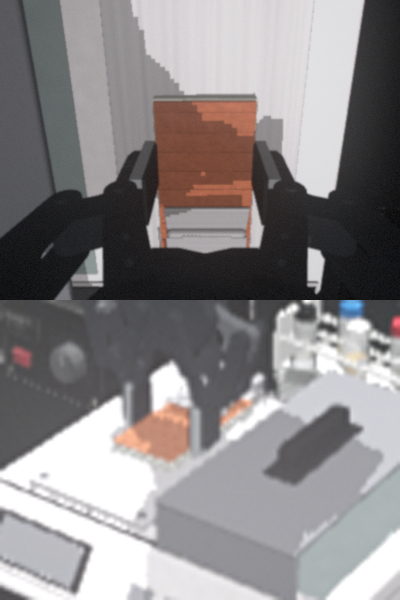

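The leaf lies flat over the tile and centred on it. The tile is against the stop and pressed down with about 18 N, and the guard is open. Handing in.

```bash
python3 -c "
from workcell import bot
print(bot.job_done())"
```

```text
the job is handed in; nothing more can be done
None
```

I handed the job in at about 17.5 s with the guard pushed to its hard stop and the tile under the leaf against the stop. It is centred, and still gripped and pressed flat with about 18 N. The hand-in gave no verdict, and I moved nothing near the beaker, petri dish or pen but did not re-measure them at the end.

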